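Stack the insulator and hanger plate on a dipole centre block

ROBOT

A 6-joint arm with a two-finger parallel gripper is mounted at the origin on the work surface. World frame = base frame: x ahead of the robot, y to its left, z up, the work surface at z = 0. Lengths are in m, angles in rad, forces in N, time in s.
With the tool pointing down it reaches from about 0.35 to 0.975 m from the base axis. Payload 4.9 kg.
Tool frame: the origin (TCP) lies at the very end of the fingers, on their centre line; the grasp point (between the pads) lies ctrl.grip_point_offset behind it (ctrl.grip_point_offset is the distance from the TCP to the grasp point, in m); z points along the fingers, y is the direction in which the jaws open and shut (so a half turn about z gives the same grasp; the last joint's range is limited). The gripper opens to 85 mm and grips with 20 to 120 N. Pads are 22 mm wide; open, the fingers measure 114 mm over their backs; the gripper's body (76 mm by 85 mm) begins 54 mm behind the grasp point. The pads swing forward as they close: fully open they stand 13 mm farther back than shut.
Start: joints at [-1.352, 0.053, 1.613, -0, 1.476, -0.119], TCP at [0.207, -0.59, 0.231] pointing down, gripper open.
Joint ranges: [-3.01, 3.01], [-1.01, 2.22], [0.06, 2.58], [-1.02, 4.17], [0.09, 2.62], [-3.14, 3.14]. Speed limits (rad/s): [2.57, 2.57, 3.14, 3.14, 3.14, 3.14].

INTERFACE

Orientations are given as a rotation vector (axis times angle).
In Python, from station import ctrl gives the robot as it stands. The module is installed in compiled form; this text tells all that it offers.
- The arm moves only by the shell command python3 -m creep 'ROWS' [FORCE]. ROWS is JSON, a list of rows, each a list of 5 numbers: the closure in counts, from 0 (fully open) to 255 (shut), then the shift along the tool's x, y, z in mm, then the turn about the tool's z in rad. A call has 1 to 12 rows; each row is the pose to reach, as a shift and turn from the pose commanded when the call began, along the tool's axes at that moment; what a row does not reach only later rows make up. A row lasts 1/12 s, in which the tool goes at most 41.7 mm and 7.16 degrees, less where a joint would pass 70% of its speed; a pose out of reach is approached as far as the arm can. A call with a gripper value outside its range is refused whole. The fingers move at their own pace and stop on an object; FORCE is the grip in N (left out, the last holds). Time passes only in rows, so rows that repeat a pose let the fingers close. It gives the time, the measured TCP pose, the force and the opening at its end, in the units of the state.
- ctrl.get_obs(): the state, without advancing time (a new reading comes with each control period).
- ctrl.get_image(name): name is "scene" or "top"; returns the picture (400x640x3 uint8, red, green, blue); there is no depth.
- ctrl.calibration(name): a dict with "fx", "fy", "cx", "cy" (pixels), "k1" (the pictures are not rectified: a ray, as slopes to the right and down, at radius r is drawn at 1 + k1 r^2 times it, then the intrinsics apply), "R" (3x3) and "t" (3): a world point X has camera coordinates R X + t. Camera axes: x right, y down, z forward; pixel columns grow to the right and rows downward; lengths in m; the calibration is good to about 2 mm. A picture is of the moment at which its call begins. calibration takes no time and is no camera call.
- ctrl.finish_job(): hands the job in, once; it reports no verdict.
Trained networks look in the newest picture that a camera, given by its name, has taken for a name from the list of things; names that differ only in an ending like _2 or _b are one class to them, and where a whole thing is asked for, a point or a joint stands for the part that bears it (a point fixed in the world has none). Each returns a list of dicts, best first, with "conf" (0 to 1); they miss things now and then, are a little off and sometimes report something else, mostly with a low value. They report only what shows in the picture. A call takes as long as a camera call. They do not tell look-alikes from the thing itself.
- ctrl.boxes_of(camera, label): "rect" ([left, top, width, height] in pixels, round what is visible of it).
- ctrl.outline_of(camera, label): "mask" (400x640 bool, what is visible of it) and "rect" ([left, top, width, height] in pixels, round what is visible of it).
The state is a dict: "t": time; "q": joint angles; "dq": joint speeds; "effort": joint torques, N m; "tool_pos": TCP position; "tool_rot": TCP orientation; "contact_force": force on the tool from outside, world axes, zero at the start; "wrist_torque": the same for the moment, N m; "opening": finger opening in m.
Only numpy, scipy, OpenCV 4.12 (cv2) and the standard library are available. Lean on these libraries where they do the work, as an engineer would, in place of code of your own. Each camera call takes 0.05 s, during which the arm holds its last target. There are 200 camera calls.

TASK

Build up the dipole centre held in the vise: thread the brown insulating plate down over both studs until it lies flat on the brass block, then thread the aluminium hanger plate over the studs on top of it, with its hanging eye on the side away from the coax socket. Leave both plates fully home and let go, and leave the other things on the bench where they are.

Things in the scene. Friction and masses are not known exactly. Their poses are not given: they have to be found in the camera images.
- board: fixed maple workboard, 400 (x) x 860 (y) x 18 mm thick, lying on the desk; origin at the centre of its underside (z = 0), so its top is 18 mm above the origin. The vise, the two plates, the heat sink, the spreader and the crimping tool stand on it
- vise: blue swivel vise bolted to the board, fixed and locked, turned to some angle; about 112 mm across its round base and 113 mm high to the top of its jaws (the brass block stands higher). Origin at the centre of its underside; z up, -x points to its screw and T-handle, which reach 104 mm out from the origin at 73 mm height (bar 86 mm wide); the jaws close along x
- block_top (a point): centre of the flat top face of the brass dipole centre block (26 mm in x, 78 in y, 49 high) fixed in the vise jaws. y along the line of the studs, z up, x points out of the coax socket. Two upright steel studs, 6 mm in diameter, at y = +26 and -26 mm rise 34 mm above this face, the last 5 mm tapering to 2.4 mm
- socket_mouth (a point): outer end of the chromed coax socket, a level round barrel 16 mm in diameter, on the +x face of the brass block: 34 mm in +x from the block's centre and 15 mm below its top face; its square flange stays 3 mm below the top face
- insulator_centre (a point): centre (half-way up) of the loose brown phenolic insulating plate, 34 mm in x, 84 mm in y, 8 mm thick, about 30 g, lying flat on the board. Two through holes, 8.4 mm in diameter, at x = 0, y = +26 and -26 mm; it fits either way round. z up. It can be gripped across its 34 mm width, between the holes
- hanger_centre (a point): middle (half-way up) of the loose 6 mm aluminium hanger plate, 60 g, lying flat on the board, z up: a bar (x -8 to +28, y -42 to +42 mm) with a lobe 36 mm wide (y) on to x = -28. Stud holes, 8.4 mm, at x = +10, y = +26 and -26 mm. Can be gripped along x across its 56 mm, midway between the holes. Rightly seated its axes match block_top's and this point is 10 mm in -x from it
- hanger_eye (a point): centre of the hanging eye, a 10.5 mm hole in the lobe of the hanger plate, 19 mm in -x from hanger_centre
- heat_sink: loose bystander: green anodized finned heat sink, 70 x 75 x 34 mm high; origin at the centre of its underside
- spreader: loose bystander: white nylon antenna spreader, a round rod 130 mm long (y) and 12 mm thick; origin at the middle of its underside
- crimper: loose bystander: chrome crimping tool with red grips lying flat along its y, 225 mm long, 72 mm wide, 20 mm thick; origin at its middle, on the board
- iron_stand: loose bystander: soldering iron stand with a dark steel base 85 x 150 mm and a cool cordless iron leaning in its coil, rising towards its +y to about 210 mm height and 130 mm out; origin at the centre of the underside, on the desk
Mind the look-alikes: they are no part of the job. Of the things like the part that bears hanger_centre, leave any that is green; of the rest the smaller one is meant. What is meant by the part that bears insulator_centre is not turquoise, and is the larger of those in its own colour.

How it is judged:
On the way:
1. the insulating plate is down over both studs and flat on the brass block, the hanger plate not yet on them (horizontal distance between insulator_centre and block_top below 0.003 m and z of insulator_centre in the frame of block_top between 0.002 and 0.0055 m and angle between the y axis of insulator_centre and the y axis of block_top, either way round below 0.1 rad and angle between the z axis of insulator_centre and the z axis of block_top, either way round below 0.06 rad and horizontal distance between hanger_centre and block_top above 0.03 m), for 0.2 s.
At the end, for the whole second after the job is handed in: insulating plate flat on the brass block with both studs through it, hanger plate flat on top with both studs through it and its eye on the side away from the socket; each within 3 mm of place and 1.5 mm of fully down, 0.06 rad of level, 0.1 rad of the stud line; released and at rest (horizontal distance between insulator_centre and block_top below 0.003 m and z of insulator_centre in the frame of block_top between 0.002 and 0.0055 m and angle between the y axis of each of insulator_centre, hanger_centre and the y axis of block_top, either way round below 0.1 rad and x of hanger_centre in the frame of block_top between -0.013 and -0.007 m and y of hanger_centre in the frame of block_top between -0.003 and 0.003 m and z of hanger_centre in the frame of block_top between 0.009 and 0.0125 m and x of hanger_eye in the frame of block_top below -0.02 m and angle between the z axis of each of insulator_centre, hanger_centre and the z axis of block_top, either way round below 0.06 rad and linear speed of each of insulator, hanger below 0.01 m/s); the robot touches nothing.
It fails at once if a bystander (heat sink, spreader, crimping tool or iron stand) is shifted by more than 25 mm (distance of any of heat_sink, spreader, crimper, iron_stand from where it was at the start of the episode above 0.025 m).
It also fails if it takes over 67 s, if anything falls off the work surface, if the arm or the gripper's body presses on something with over 40 N, if the wrist force passes 120 N, or if a joint passes its speed limit or range.

## Working session

There is one attempt and no reset: what is moved stays moved. The work goes in short steps, Python scripts to look and compute and a shell command to move; the robot and the scene stay as the last step left them, time stands still between calls to the robot, and variables do not carry over. Pictures are saved under pics/ and viewed, about 8 in all and at most 12, crops included, and the job is handed in when it is done.

```bash
mkdir -p pics; cat > h.py <<'E'
import numpy as np, cv2
from station import ctrl
from scipy.spatial.transform import Rotation as Rn
def cal(n):
    c=ctrl.calibration(n); return c,np.array(c["R"]),np.array(c["t"])
def ray(n,uv):
    c,R,t=cal(n); d=np.array([(uv[0]-c["cx"])/c["fx"],(uv[1]-c["cy"])/c["fy"]]); s=d.copy()
    for _ in range(20): s=d/(1+c["k1"]*(s@s))
    return -R.T@t, R.T@np.r_[s,1]
def onz(n,uv,z):
    o,d=ray(n,uv); return o+d*(z-o[2])/d[2]
def proj(n,X):
    c,R,t=cal(n); p=R@np.array(X)+t; s=p[:2]/p[2]; s=s*(1+c["k1"]*(s@s)); return np.array([c["fx"]*s[0]+c["cx"],c["fy"]*s[1]+c["cy"]])
def tri(uv1,uv2,a="scene",b="top"):
    o1,d1=ray(a,uv1);o2,d2=ray(b,uv2)
    k=np.linalg.lstsq(np.c_[d1,-d2],o2-o1,rcond=None)[0]; p,q=o1+k[0]*d1,o2+k[1]*d2
    return (p+q)/2,np.linalg.norm(p-q)
def save(n,f,crop=None,k=1):
    im=ctrl.get_image(n)[:,:,::-1]
    if crop: x,y,w,h=crop; im=im[y:y+h,x:x+w]
    cv2.imwrite(f,cv2.resize(np.ascontiguousarray(im),None,fx=k,fy=k,interpolation=cv2.INTER_CUBIC))
E
python3 - <<'E'
from h import *
for n in("scene","top"):
    save(n,f"pics/{n}0.png"); c,R,t=cal(n); print(n,c["fx"],c["k1"],-R.T@t)
    for l in ["vise","block_top","socket_mouth","insulator_centre","hanger_centre","hanger_eye","heat_sink","spreader","crimper","iron_stand"]:
        print(l,[(round(b["conf"],2),np.round(b["rect"]).tolist()) for b in ctrl.boxes_of(n,l)])
print(ctrl.get_obs(), ctrl.grip_point_offset)
E
```

```text
scene 448.37622856631725 -0.05945528530419932 [1.26572849 0.05623897 1.3167921 ]
vise [(0.8, [264.0, 197.0, 31.0, 56.0]), (0.38, [348.0, 205.0, 26.0, 15.0])]
block_top [(0.85, [257.0, 209.0, 24.0, 18.0])]
socket_mouth [(0.51, [201.0, 218.0, 22.0, 24.0])]
insulator_centre [(0.56, [348.0, 204.0, 26.0, 18.0]), (0.48, [376.0, 157.0, 8.0, 11.0]), (0.45, [399.0, 160.0, 25.0, 12.0])]
hanger_centre [(0.66, [215.0, 161.0, 20.0, 14.0]), (0.58, [164.0, 153.0, 32.0, 20.0]), (0.55, [199.0, 215.0, 24.0, 21.0])]
hanger_eye [(0.73, [162.0, 158.0, 33.0, 16.0]), (0.64, [199.0, 218.0, 25.0, 24.0]), (0.63, [214.0, 162.0, 22.0, 14.0])]
heat_sink [(0.85, [353.0, 251.0, 29.0, 22.0])]
spreader [(0.73, [348.0, 204.0, 26.0, 14.0]), (0.63, [282.0, 274.0, 40.0, 6.0])]
crimper [(0.92, [162.0, 264.0, 73.0, 24.0]), (0.18, [282.0, 274.0, 41.0, 10.0])]
iron_stand [(0.92, [427.0, 192.0, 82.0, 44.0]), (0.53, [347.0, 204.0, 24.0, 14.0]), (0.18, [162.0, 267.0, 73.0, 23.0])]
top 424.1179694754771 -0.02426454189988861 [0.25273689 0.09698474 1.33951369]
vise [(0.87, [332.0, 153.0, 34.0, 53.0])]
block_top [(0.68, [340.0, 15
[... 677 characters left out ...]
 93.0, 45.0])]
{'t': 1.1, 'q': array([-1.35196802e+00,  5.27047903e-02,  1.61289873e+00, -1.66732734e-06,
        1.47599101e+00, -1.18939260e-01]), 'dq': array([ 8.19074696e-04, -7.08800341e-05,  1.10056114e-03, -1.59014343e-03,
       -1.28004996e-03,  6.94356343e-04]), 'effort': array([ 2.15530752e-03, -3.93687487e+01, -3.70462561e+01,  1.78773607e-04,
        5.14510193e-04, -2.07239644e-06]), 'tool_pos': array([ 0.20714583, -0.58965737,  0.23130136]), 'tool_rot': array([-3.09689539e+00, -5.28045492e-01,  2.75170504e-06]), 'contact_force': array([-0.06690793,  0.66971915, -0.1035165 ]), 'wrist_torque': array([-0.00051634,  0.00952035, -0.07154204]), 'opening': 0.08579216611225664} 0.0187
```

```bash
python3 - <<'E'
import cv2
a=cv2.imread("pics/scene0.png")[130:310,140:530]; b=cv2.imread("pics/top0.png")[100:300,90:490]
cv2.imwrite("pics/s1.png",cv2.resize(a,None,fx=2,fy=2,interpolation=cv2.INTER_CUBIC)); cv2.imwrite("pics/t1.png",cv2.resize(b,None,fx=2,fy=2,interpolation=cv2.INTER_CUBIC))
E
```

```text
(no output)
```

View pics/s1.png

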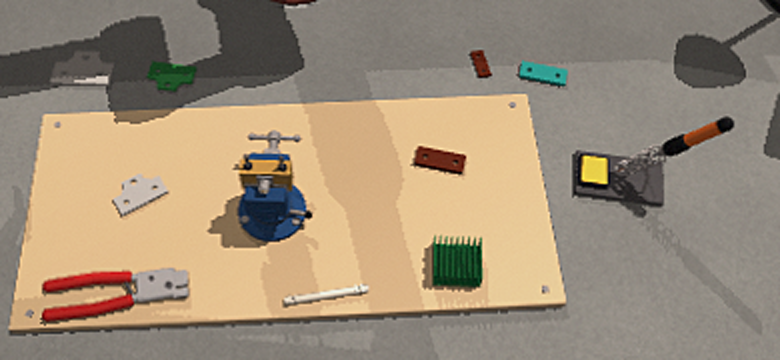

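View pics/t1.png

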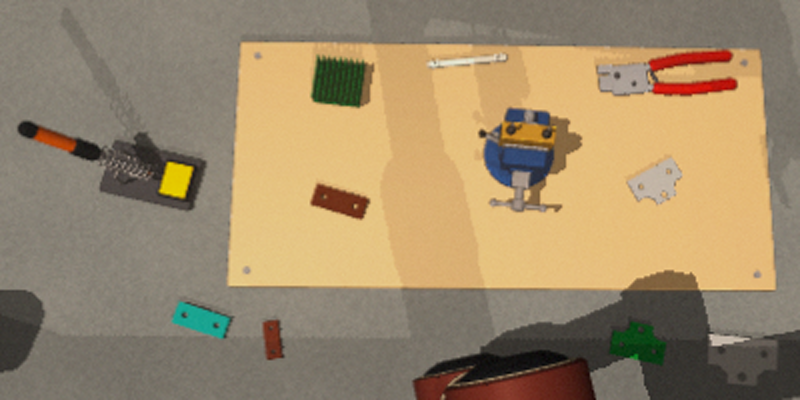

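```bash
python3 - <<'E'
import cv2,numpy as np
s=cv2.imread("pics/scene0.png");t=cv2.imread("pics/top0.png")
f=lambda i,x,y:cv2.resize(i[y-20:y+20,x-26:x+26],None,fx=7.5,fy=7.5,interpolation=cv2.INTER_NEAREST)
m=np.vstack([np.hstack([f(s,272,218),f(t,352,168)]),np.hstack([cv2.resize(f(s,360,210),(195,150)),cv2.resize(f(t,260,200),(195,150)),cv2.resize(f(s,210,226),(195,150)),cv2.resize(f(t,417,190),(195,150))])])
print(m.shape);cv2.imwrite("pics/m2.png",m)
from h import *
for n,a in (("scene",s),("top",t)):
  for l,(u,v) in {"scene":{"ins":(360,210),"han":(210,226)},"top":{"ins":(262,199),"han":(418,190)}}[n].items(): print(n,l,onz(n,(u,v),.022),a[v-1:v+2,u-4:u+5:2].reshape(-1,3)[:3].tolist())
print([tri(a,b) for a,b in (((360,210),(260,200)),((210,226),(417,190)))])
E
```

```text
(450, 780, 3)
scene ins [0.48558398 0.24000382 0.022     ] [[25, 40, 105], [23, 41, 104], [23, 39, 105]]
scene han [ 0.52169756 -0.26267512  0.022     ] [[178, 187, 200], [179, 188, 201], [179, 189, 198]]
top ins [0.48827781 0.23036048 0.022     ] [[26, 47, 111], [23, 47, 112], [27, 49, 112]]
top han [ 0.52353045 -0.26543286  0.022     ] [[166, 179, 194], [165, 179, 193], [164, 180, 194]]
[(array([0.48523201, 0.23835103, 0.02135169]), np.float64(0.0034599162106172883)), (array([ 0.52303285, -0.26186107,  0.02424417]), np.float64(0.0005077796527105653))]
```

View pics/m2.png

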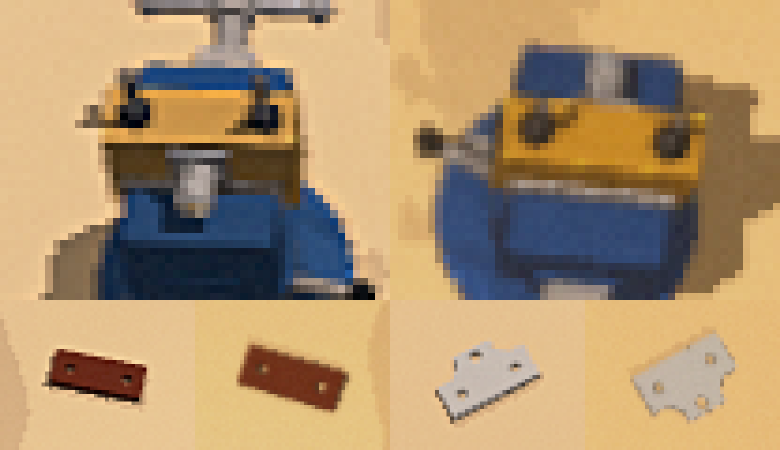

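```bash
cat > fit.py <<'E'
from h import *
from scipy.optimize import minimize
K=8
INS=[np.array([[-17,-42],[17,-42],[17,42],[-17,42]])/1e3]
HAN=[np.array([[-8,-42],[28,-42],[28,42],[-8,42],[-8,18],[-18,18],[-28,12],[-28,-12],[-18,-18],[-8,-18]])/1e3]
BLK=[np.array([[-13,-39],[13,-39],[13,39],[-13,39]])/1e3]
def circ(x,y,r): a=np.linspace(0,6.28,17)[:-1]; return np.c_[x+r*np.cos(a),y+r*np.sin(a)]
def score(im,kind):
    b,g,r=[im[:,:,i].astype(float) for i in range(3)]
    if kind=="ins": s=(g/r-.8)/(.42-.8)            # brown against maple
    if kind=="han": s=(b/r-.65)/(.87-.65)
    if kind=="blk":
        s=np.clip((r-b-105)/45,0,1)*(r>120); s=cv2.morphologyEx(s,cv2.MORPH_CLOSE,np.ones((5,5)))
    return np.clip(s,0,1)
def render(n,poly,p,z,win,th):
    x,y,w,h=win; m=np.zeros((h*K,w*K),np.uint8); c,s=np.cos(p[2]),np.sin(p[2])
    def pts(q,zz): q=q@np.array([[c,s],[-s,c]])+p[:2]; return np.array([(proj(n,[a,b,zz])-[x-.5,y-.5])*K for a,b in q],np.float32)
    tp=pts(poly[0],z)
    if th:                                          # swept sides
        bt=pts(poly[0],z-th)
        for i in range(len(tp)):
            j=(i+1)%len(tp); cv2.fillConvexPoly(m,cv2.convexHull(np.array([tp[i],tp[j],bt[i],bt[j]])).astype(np.int32),255)
    cv2.fillPoly(m,[tp.astype(np.int32)],255)
    for q in poly[1:]: cv2.fillPoly(m,[pts(q,z).astype(np.int32)],0)
    return cv2.resize(m,(w,h),interpolation=cv2.INTER_AREA)/255.
def fit(ims,poly,kind,p0,z,th=0,cams=("scene","top"),pad=16,fz=True):
    obs={}
    for n in cams:
        u,v=proj(n,[p0[0],p0[1],z]).astype(int); win=(u-pad-8,v-pad,2*pad+16,2*pad)
        obs[n]=(win,score(ims[n][win[1]:win[1]+win[3],win[0]:win[0]+win[2]],kind))
    def cost(q): return sum(((render(n,poly,q[:3],q[3] if fz else z,w,th)-s)**2).sum() for n,(w,s) in obs.items())
    q0=np.r_[p0,z] if fz else np.array(p0,float); k=len(q0)
    S=np.vstack([q0]+[q0+np.eye(k)[i]*[.006,.006,.1,.006][i] for i in range(k)])
    for _ in range(2):
        r=minimize(cost,S[0],method="Nelder-Mead",options=dict(initial_simplex=S,xatol=1e-5,fatol=1e-3,maxiter=300)); S=S-S[0]+r.x
    return r.x,r.fun
E
python3 - <<'E'
from fit import *
ims={n:cv2.imread(f"pics/{n}0.png") for n in("scene","top")}
for nm,po,k,p0,z,th in (("ins",INS,"ins",(.486,.236,1.3-1.57+.0),.026,0.008),("han",HAN,"han",(.522,-.263,.5),.024,0.0),("blk",BLK,"blk",(.56,-.05,-.05),.15,0)):
    if nm=="blk": p0=tuple(tri((269,212),(353,163))[0][:2])+(-.05,); z=tri((269,212),(353,163))[0][2]; print(p0,z)
    for cams,fz in ((("scene","top"),True),(("scene",),False),(("top",),False)):
        r=fit(ims,po,k,p0,z,th,cams,fz=fz); print(nm,cams,np.round(r[0],4),round(r[1],2))
        if fz and nm=="blk": p0,z=r[0][:3],r[0][3]
E
```

```text
fit.py:10: RuntimeWarning: invalid value encountered in divide
  if kind=="ins": s=(g/r-.8)/(.42-.8)            # brown against maple
Traceback (most recent call last):
  File "fit.py", line 35, in fit
    r=minimize(cost,S[0],method="Nelder-Mead",options=dict(initial_simplex=S,xatol=1e-5,fatol=1e-3,maxiter=300)); S=S-S[0]+r.x
  File "fit.py", line 31, in cost
    def cost(q): return sum(((render(n,poly,q[:3],q[3] if fz else z,w,th)-s)**2).sum() for n,(w,s) in obs.items())
                        ~~~^^^^^^^^^^^^^^^^^^^^^^^^^^^^^^^^^^^^^^^^^^^^^^^^^^^^^^^^^^^^^^^^^^^^^^^^^^^^^^^^^^^^^^^
  File "fit.py", line 31, in <genexpr>
    def cost(q): return sum(((render(n,poly,q[:3],q[3] if fz else z,w,th)-s)**2).sum() for n,(w,s) in obs.items())
                              ~~~~~~^^^^^^^^^^^^^^^^^^^^^^^^^^^^^^^^^^^^^
  File "fit.py", line 20, in render
    bt=pts(poly[0],z-th)
  File "fit.py", line 17, in pts
    def pts(q,zz): q=q@np.array([[c,s],[-s,c]])+p[:2]; return np.array([(proj(n,[a,b,zz])-[x-.5,y-.5])*K for a,b in q],np.float32)
                                                                         ~~~~^^^^^^^^^^^^
  File "h.py", line 13, in proj
    c,R,t=cal(n); p=R@np.array(X)+t; s=p[:2]/p[2]; s=s*(1+c["k1"]*(s@s)); return np.array([c["fx"]*s[0]+c["cx"],c["fy"]*s[1]+c["cy"]])
          ~~~^^^
  File "h.py", line 5, in cal
    c=ctrl.calibration(n); return c,np.array(c["R"]),np.array(c["t"])
ValueError: time passes only in moves, steps and waits
```

```bash
python3 - <<'E'
s=open("h.py").read()
s=s.replace('''def cal(n):
    c=ctrl''','''_C={}
def cal(n):
    if n in _C: return _C[n]
    c=ctrl''').replace('; return c,np.array(c["R"]),np.array(c["t"])','; _C[n]=c,np.array(c["R"]),np.array(c["t"]); return _C[n]')
open("h.py","w").write(s)
s=open("fit.py").read().replace("astype(float) for","astype(float)+1 for");open("fit.py","w").write(s)
E
cat > m0.py <<'E'
from fit import *
ims={n:cv2.imread(f"pics/{n}0.png") for n in("scene","top")}
for nm,po,k,p0,z,th in (("ins",INS,"ins",(.486,.236,-.2),.026,0.008),("han",HAN,"han",(.522,-.263,.6),.024,0.0),("blk",BLK,"blk",(.56,-.05,-.05),.15,0)):
    if nm=="blk": p0=tuple(tri((269,212),(353,163))[0][:2])+(-.05,); z=tri((269,212),(353,163))[0][2]; print(p0,z)
    for cams,fz in ((("scene","top"),True),(("scene",),False),(("top",),False)):
        r=fit(ims,po,k,p0,z,th,cams,fz=fz); print(nm,cams,np.round(r[0],4),round(r[1],2))
        if fz and nm=="blk": p0,z=r[0][:3],r[0][3]
E
time python3 m0.py
```

```text
ins ('scene', 'top') [ 0.4838  0.2385 -0.2916  0.0259] 24.97
ins ('scene',) [ 0.4839  0.2389 -0.2887] 8.8
ins ('top',) [ 0.4842  0.2386 -0.2824] 16.43
han ('scene', 'top') [ 0.5174 -0.268   0.512   0.0217] 55.48
han ('scene',) [ 0.5189 -0.2677  0.5203] 23.23
han ('top',) [ 0.5172 -0.2672  0.5155] 31.05
(np.float64(0.5690507762597394), np.float64(-0.046740275731870076), -0.05) 0.17146896434963776
blk ('scene', 'top') [ 0.5643 -0.0444 -0.0779  0.157 ] 43.94
blk ('scene',) [ 0.5636 -0.0454 -0.0492] 21.76
blk ('top',) [ 0.5643 -0.0445 -0.0847] 18.51
real	0m2.657s
user	0m3.155s
sys	0m0.112s
```

```bash
cat > go.py <<'E'
import sys; from h import *
def go(x,y,z,a):
    o=ctrl.get_obs(); M=Rn.from_rotvec(o["tool_rot"]).as_matrix(); p=o["tool_pos"]; b=np.arctan2(M[1,0],M[0,0])
    d=M.T@(np.array([x,y,z])-p)*1e3; print("at",np.round(p,4),"ang",round(b,4),"shift",np.round(d,1),"turn",round((b-a+np.pi)%(2*np.pi)-np.pi,3),"F",np.round(o["contact_force"],1),"open",round(o["opening"],4),"t",round(o["t"],2),"q",np.round(o["q"],2))
if __name__=="__main__": go(*map(float,sys.argv[1:5]))
E
python3 go.py .484 .2387 .231 1.283
```

```text
at [ 0.2071 -0.5897  0.2313] ang 0.3378 shift [ 5.357e+02 -6.898e+02  3.000e-01] turn -0.945 F [-0.1  0.7 -0.1] open 0.0858 t 1.1 q [-1.35  0.05  1.61 -0.    1.48 -0.12]
```

```bash
python3 -m creep '[[0,26,-33,0,-0.09],[0,51,-66,0,-0.18],[0,77,-99,0,-0.27],[0,102,-132,0,-0.36],[0,128,-165,0,-0.45],[0,154,-198,0,-0.54],[0,179,-231,0,-0.63],[0,205,-264,0,-0.72],[0,230,-297,0,-0.81],[0,256,-330,0,-0.9],[0,282,-363,0,-0.945],[0,307,-396,0,-0.945]]'; python3 go.py .484 .2387 .1 1.283
```

```text
t: 2.1
tool_pos: [0.3654, -0.1135, 0.2317]
tool_rot: [2.515, 1.88, 0.001]
contact_force: [1.0, -0.5, 0.1]
opening: 0.0855
at [ 0.3654 -0.1135  0.2317] ang 1.2837 shift [371.4  13.8 131.6] turn 0.001 F [ 1.  -0.5  0.1] open 0.0855 t 2.1 q [-0.5  -0.59  2.14  0.    1.59 -0.21]
```

```bash
python3 -m creep '[[0,40,2,0,0],[0,80,4,0,0],[0,120,6,0,0],[0,160,8,0,0],[0,200,10,0,0],[0,240,12,0,0],[0,280,14,20,0],[0,320,14,50,0],[0,355,14,80,0],[0,371,14,120,0],[0,371,14,150,0],[0,371,14,175,0]]'; python3 go.py .484 .2387 .0195 1.283
```

```text
t: 3.1
tool_pos: [0.4827, 0.2378, 0.0529]
tool_rot: [-2.514, -1.882, 0.004]
contact_force: [-1.5, -0.8, -0.4]
opening: 0.0854
at [0.4827 0.2378 0.0529] ang 1.2854 shift [ 1.3  1.1 33.4] turn 0.002 F [-1.5 -0.8 -0.4] open 0.0854 t 3.1 q [0.32 0.03 1.95 0.   1.16 0.6 ]
```

```bash
python3 -m creep '[[0,0,0,0,0],[0,0,0,0,0],[0,0,0,0,0]]'; python3 go.py .484 .2387 .0195 1.283
```

```text
t: 3.35
tool_pos: [0.4854, 0.2366, 0.0585]
tool_rot: [2.517, 1.879, 0.005]
contact_force: [0.4, -0.4, -0.3]
opening: 0.0853
at [0.4854 0.2366 0.0585] ang 1.2824 shift [ 1.5 -2.1 39. ] turn -0.001 F [ 0.4 -0.4 -0.3] open 0.0853 t 3.35 q [ 0.32  0.02  1.95 -0.    1.17  0.6 ]
```

```bash
python3 -m creep '[[0,1,-1.5,12,0],[0,1.5,-2,24,0],[0,1.5,-2,32,0],[0,1.5,-2,35,0],[0,1.5,-2,37,0],[0,1.5,-2,37,0],[0,1.5,-2,37,0]]' 30; python3 go.py .484 .2387 .0195 1.283
```

```text
t: 3.93
tool_pos: [0.4827, 0.2384, 0.0194]
tool_rot: [2.517, 1.88, 0.0]
contact_force: [-0.2, -0.1, 0.6]
opening: 0.0853
at [0.4827 0.2384 0.0194] ang 1.2827 shift [ 0.6  1.2 -0.1] turn -0.0 F [-0.2 -0.1  0.6] open 0.0853 t 3.93 q [ 0.32  0.08  1.96 -0.    1.1   0.61]
```

```bash
python3 -m creep '[[255,0.6,1,0,0],[255,0.6,1,0,0],[255,0.6,1,0,0],[255,0.6,1,0,0],[255,0.6,1,0,0],[255,0.6,1,0,0],[255,0.6,1,0,0],[255,0.6,1,0,0]]' 40; python3 go.py .484 .2387 .1 1.283
```

```text
t: 4.6
tool_pos: [0.4841, 0.2389, 0.0198]
tool_rot: [2.517, 1.879, 0.002]
contact_force: [0.6, -0.8, 2.5]
opening: 0.0326
at [0.4841 0.2389 0.0198] ang 1.2828 shift [ -0.1  -0.  -80.2] turn -0.0 F [ 0.6 -0.8  2.5] open 0.0326 t 4.6 q [ 0.32  0.08  1.96 -0.    1.1   0.61]
```

```bash
python3 -m creep '[[255,0,0,-15,0],[255,0,0,-45,0],[255,0,0,-85,0],[255,0,0,-125,0],[255,0,0,-160,0],[255,0,0,-190,0],[255,0,0,-205,0],[255,0,0,-205,0]]'; python3 go.py .564 -.0445 .225 1.5
```

```text
t: 5.27
tool_pos: [0.4857, 0.2394, 0.2293]
tool_rot: [2.515, 1.878, 0.012]
contact_force: [0.2, 0.6, 0.6]
opening: 0.0325
at [0.4857 0.2394 0.2293] ang 1.2829 shift [-250.   155.6    4.2] turn -0.217 F [0.2 0.6 0.6] open 0.0325 t 5.27 q [ 0.32 -0.15  1.81  0.    1.47  0.61]
```

```bash
python3 -m creep '[[255,-25,15,4,-0.03],[255,-60,37,4,-0.06],[255,-93,58,4,-0.1],[255,-126,78,4,-0.14],[255,-159,99,4,-0.18],[255,-192,119,4,-0.217],[255,-220,137,4,-0.217],[255,-240,149,4,-0.217],[255,-248,154,4,-0.217],[255,-250,156,4,-0.217],[255,-250,156,4,-0.217],[255,-250,156,4,-0.217]]'; python3 -m creep '[[255,0,0,0,0],[255,0,0,0,0],[255,0,0,0,0],[255,0,0,0,0]]';python3 go.py .564 -.0445 .225 1.5
python3 - <<'E'
from h import *
for n in("scene","top"): save(n,f"pics/{n}1.png")
s=cv2.imread("pics/scene1.png");t=cv2.imread("pics/top1.png")
f=lambda i,x,y:cv2.resize(i[y-24:y+24,x-26:x+26],None,fx=7.5,fy=7.5,interpolation=cv2.INTER_NEAREST)
u=[proj(n,[.564,-.0445,.224]).astype(int) for n in("scene","top")]; print(u,proj("scene",[.564,-.0445,.157]),proj("top",[.564,-.0445,.157]))
cv2.imwrite("pics/m3.png",np.hstack([f(s,*u[0]),f(t,*u[1])]))
E
```

```text
t: 6.27
tool_pos: [0.5617, -0.0442, 0.2193]
tool_rot: [-2.297, -2.141, 0.001]
contact_force: [-0.3, -0.4, -0.3]
opening: 0.0324
t: 6.6
tool_pos: [0.5622, -0.0446, 0.2204]
tool_rot: [2.298, 2.142, 0.0]
contact_force: [-1.1, -0.0, -0.4]
opening: 0.0321
at [ 0.5622 -0.0446  0.2204] ang 1.5009 shift [ 0.2  1.8 -4.6] turn 0.001 F [-1.1 -0.  -0.4] open 0.0321 t 6.6 q [-0.21 -0.09  1.77  0.    1.46 -0.14]
[array([270, 201]), array([356, 159])] [272.27982687 213.08455223] [353.84858718 166.01228408]
```

View pics/m3.png

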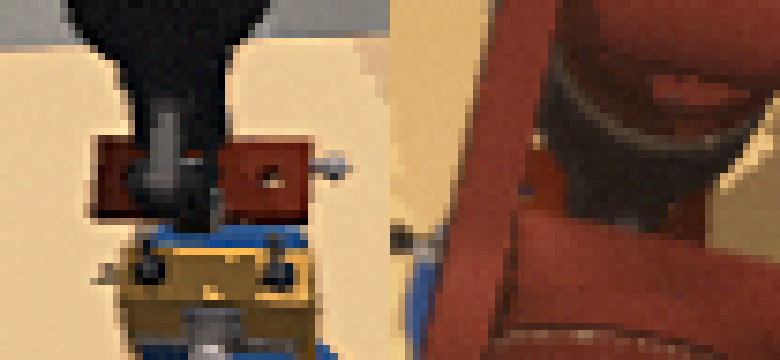

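```bash
cat > held.py <<'E'
from fit import *
def held(im,poly,kind,p0,z,th,ex,pad=16):
    n="scene";u,v=proj(n,[*p0[:2],z]).astype(int); win=(u-pad-10,v-pad+4,2*pad+20,2*pad-8)
    s=score(im[win[1]:win[1]+win[3],win[0]:win[0]+win[2]],kind); w=np.ones_like(s)
    c=np.arange(win[0],win[0]+win[2]); w[:,(c>=ex[0])&(c<=ex[1])]=0
    cost=lambda q:(w*(render(n,poly,q,z,win,th)-s)**2).sum()
    S=np.array(p0)+np.vstack([np.zeros(3),np.diag([.006,.006,.06])])
    for _ in range(3):
        r=minimize(cost,S[0],method="Nelder-Mead",options=dict(initial_simplex=S,xatol=1e-5,fatol=1e-3,maxiter=300)); S=S-S[0]+r.x
    return np.round(r.x,4),r.fun
E
python3 - <<'E'
from held import *
im=cv2.imread("pics/scene1.png")
for ex in((261,274),(259,275)):
  for th in (.008,.004): print(held(im,INS,"ins",(.562,-.0446,-.07),.2268,th,ex))
im0=cv2.imread("pics/scene0.png")
for z in(.155,.157,.159): print(z,fit({"scene":im},BLK,"blk",(.564,-.045,-.07),z,0,("scene",),fz=False,pad=12),fit({"scene":im0},BLK,"blk",(.564,-.045,-.07),z,0,("scene",),fz=False,pad=12))
# dark stud pixels
g=cv2.cvtColor(im0,cv2.COLOR_BGR2GRAY); print(g[205:224,255:288])
E
```

```text
(array([ 0.5613, -0.0437, -0.0847]), np.float64(13.402107563713233))
(array([ 0.5624, -0.0441, -0.0815]), np.float64(11.295916627057231))
(array([ 0.5608, -0.0439, -0.096 ]), np.float64(12.712252118185605))
(array([ 0.5624, -0.0442, -0.0715]), np.float64(10.726576892212812))
0.155 (array([ 0.56257134, -0.04246204, -0.05319647]), np.float64(104.95632619932505)) (array([ 0.56234621, -0.04571632, -0.04772168]), np.float64(21.354966038703065))
0.157 (array([ 0.56349566, -0.04534115, -0.05238329]), np.float64(104.95632619932505)) (array([ 0.56355854, -0.0455229 , -0.03973376]), np.float64(21.649047802127384))
0.159 (array([ 0.56477229, -0.04202673, -0.06927717]), np.float64(106.29159724892136)) (array([ 0.56474862, -0.04512509, -0.05021438]), np.float64(21.796411636550044))
[[198 199 199 198 198 199 199 201 201 204 207 213 212 209 209 210 174 167
  173 168 168 169 167 161 159 198 207 204 202 202 201 200 199]
 [201 199 197 200 199 200 206 199 207 217 166 126 127 162 177 178 150 148
  147 141 143 168 177 174 146 168 211 218 215 210 204 199 200]
 [199 198 199 200 200 204 177 108 131 110  66 
[... 1583 characters left out ...]
1  60 119 189]
 [197 199 200 206 165  86  54  62  63  61  65  60  63  51  57  67  91  70
   52  46  40  54  59  62  59  64  60  61  61  56  62 157 199]
 [197 198 198 205 187 110  53  62  61  62  60  62  63  61  61 104 126 172
  176 105  62  55  59  65  63  61  64  67  63  57  68 157 201]
 [199 198 199 201 215 142  44  61  66  58  64  70  66  67  55 120 141 167
  163 123  74  56  60  57  59  60  62  62  60  56  65 158 202]
 [198 199 199 199 210 149  68  71  74  73  73  77  73  79  71 136 173 174
  163 102  40  60  85  89  76  71  67  70  57  51  66 123 201]
 [197 197 197 198 206 165  87  39  36  53  39  29  37  36  87 118 161 177
  162  93  32  35  51  57  54  62  61  78  64  57  64  65  85]]
```

```bash
python3 - <<'E'
from h import *
for p in((.564,-.0447,-.07),):
  c,s=np.cos(p[2]),np.sin(p[2])
  for n in("scene","top"):
    for y in(-.026,.026):
      for z in(.157,.188,.191): print(n,y,z,np.round(proj(n,[p[0]-s*y,p[1]+c*y,z]),2))
for n,r in(("scene",(200,216,255,288)),("top",(155,175,336,374))):
  im=cv2.imread(f"pics/{n}0.png")[r[0]:r[1],r[2]:r[3]]
  print(im[:,:,2].astype(int)-im[:,:,0] if n=="scene" else im[:,:,2])
E
```

```text
scene -0.026 0.157 [263.62 212.95]
scene -0.026 0.188 [262.55 207.56]
scene -0.026 0.191 [262.45 207.02]
scene 0.026 0.157 [280.82 213.22]
scene 0.026 0.188 [280.09 207.83]
scene 0.026 0.191 [280.02 207.3 ]
top -0.026 0.157 [362.89 166.75]
top -0.026 0.188 [364.4  163.98]
top -0.026 0.191 [364.56 163.7 ]
top 0.026 0.157 [344.94 165.28]
top 0.026 0.188 [346.   162.46]
top 0.026 0.191 [346.1  162.18]
[[  85   85   85   86   85   87   85   87   88   94   87   97   97   97
    95   96   97   98   77   23   10   22   20   11   -1   93   89   77
    77   77   78   83   35]
 [  84   84   87   86   84   86   86   87   86   86   87   88   88   88
    87   87   88   89   96   65   15   20   23   10   36   91   91   88
    91   88   89   92   93]
 [  86   85   85   87   86   85   85   85   84   85   87   86   87   86
    86   87   86   87   92   63   15   17   18   25   90   92   87   86
    87   84   85   88   88]
 [  86   88   86   85   86   85   84   85   86   85   85   86   84   86
    86   84   87   91   98   64   19   18   18   20   89   91   86   86
    86   85   85   85   86]
 [  87   8
[... 4535 characters left out ...]
 202 208 205 197 196 201 203 201 145 130 130 133 133
  137 133]
 [ 63  78 103 114 114 122 119 122 122 105 108 110 112 112 117 114 112 112
  116 117 127 135 137 143 147 138 139 149 154 156 177 140 133 135 134 133
  133 131]
 [ 49  52  61 103 105 116 138 165 162 156 155 164 144 133 141 137 119 119
  108 100 112 115 116 115 117 112 111 116 115 122 129 128 132 130 132 134
  135 134]
 [ 53  51  50  69  64  87  88  98  96  92 110 118 105 126 146 145 164 162
  156 147 152 164 142 144 139 125 124 123 115 117  98 127 130 132 132 132
  135 133]
 [ 56  50  49  53  51  61  57  52  53  52  58  62  61  73  82  86  96 100
   98 102 111 116 119 151 152 146 167 155 111  85  82 123 132 133 134 133
  133 128]]
```

```bash
python3 -m creep '[[255,-0.4,1,4,0.005],[255,-0.4,1.8,10,0.005],[255,-0.4,1.8,16,0.005],[255,-0.4,1.8,20,0.005],[255,-0.4,1.8,22,0.005],[255,-0.4,1.8,22,0.005],[255,-0.4,1.8,22,0.005],[255,-0.4,1.8,22,0.005]]'; python3 go.py .564 -.0450 .196 1.495
```

```text
t: 7.37
tool_pos: [0.5641, -0.0459, 0.1986]
tool_rot: [2.304, 2.135, 0.0]
contact_force: [0.2, 0.2, -0.9]
opening: 0.0325
at [ 0.5641 -0.0459  0.1986] ang 1.4947 shift [ 0.9 -0.2  2.6] turn -0.0 F [ 0.2  0.2 -0.9] open 0.0325 t 7.37 q [-0.21 -0.07  1.79 -0.    1.42 -0.14]
```

```bash
python3 -m creep '[[255,0.7,0,2,0],[255,0.7,0,5,0],[255,0.7,0,8,0],[255,0.7,0,11,0],[255,0.7,0,14,0],[255,0.7,0,16,0],[255,0.7,0,16,0]]'; python3 go.py .564 -.0450 .16 1.495
python3 - <<'E'
from h import *
save("scene","pics/s4.png",(245,188,52,40),12)
E
```

```text
t: 7.95
tool_pos: [0.5647, -0.0453, 0.1824]
tool_rot: [2.303, 2.134, 0.002]
contact_force: [3.0, -0.2, -1.4]
opening: 0.0326
at [ 0.5647 -0.0453  0.1824] ang 1.4945 shift [ 0.2 -0.8 22.4] turn -0.0 F [ 3.  -0.2 -1.4] open 0.0326 t 7.95 q [-0.21 -0.05  1.8   0.    1.39 -0.14]
```

View pics/s4.png

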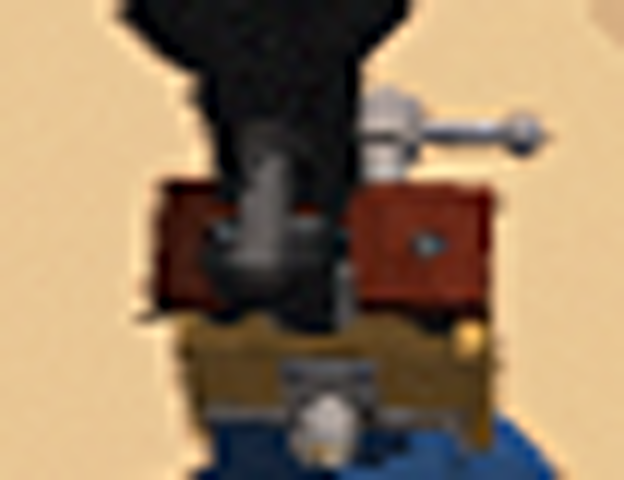

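```bash
python3 -m creep '[[255,0,0.2,3,0],[255,0,0.2,6,0],[255,0,0.2,9,0],[255,0,0.2,12,0],[255,0,0.2,15,0],[255,0,0.2,18,0],[255,0,0.2,20,0],[255,0,0.2,20,0]]'; python3 go.py .564 -.0450 .16 1.495
```

```text
t: 8.67
tool_pos: [0.5646, -0.0452, 0.162]
tool_rot: [2.304, 2.135, 0.001]
contact_force: [6.6, -0.7, 1.2]
opening: 0.0323
at [ 0.5646 -0.0452  0.162 ] ang 1.4946 shift [ 0.2 -0.7  2. ] turn -0.0 F [ 6.6 -0.7  1.2] open 0.0323 t 8.67 q [-0.21 -0.03  1.82  0.    1.36 -0.14]
```

```bash
python3 -m creep '[[255,0,0.6,1,0],[255,0,0.8,2,0],[255,0,0.8,3,0],[255,0,0.8,4,0],[255,0,0.8,4,0]]'; python3 go.py .564 -.0450 .16 1.495
```

```text
t: 9.08
tool_pos: [0.5648, -0.0452, 0.1607]
tool_rot: [-2.303, -2.135, 0.001]
contact_force: [-3.1, 1.1, 12.5]
opening: 0.0327
at [ 0.5648 -0.0452  0.1607] ang 1.4951 shift [ 0.1 -0.8  0.7] turn 0.0 F [-3.1  1.1 12.5] open 0.0327 t 9.08 q [-0.21 -0.03  1.82 -0.    1.36 -0.14]
```

```bash
python3 -m creep '[[0,0,0,-1,0],[0,0,0,-2,0],[0,0,0,-2,0],[0,0,0,-2,0],[0,0,0,-2,0],[0,0,0,-10,0],[0,0,0,-40,0],[0,0,0,-70,0],[0,0,0,-80,0],[0,0,0,-80,0]]'; python3 go.py .518 -.2675 .24 2.086
```

```text
t: 9.92
tool_pos: [0.5671, -0.0456, 0.2431]
tool_rot: [2.3, 2.131, 0.007]
contact_force: [0.3, 1.2, 0.4]
opening: 0.0859
at [ 0.5671 -0.0456  0.2431] ang 1.4948 shift [-224.9  -32.1    3.1] turn -0.591 F [0.3 1.2 0.4] open 0.0859 t 9.92 q [-0.21 -0.09  1.74  0.    1.49 -0.14]
```

```bash
python3 -m creep '[[0,-30,-4,0,-0.08],[0,-70,-10,0,-0.16],[0,-110,-16,0,-0.25],[0,-150,-21,0,-0.35],[0,-190,-27,20,-0.45],[0,-215,-31,50,-0.55],[0,-225,-32,85,-0.591],[0,-225,-32,120,-0.591],[0,-225,-32,150,-0.591],[0,-225,-32,170,-0.591],[0,-225,-32,180,-0.591],[0,-225,-32,180,-0.591]]'; python3 -m creep '[[0,0,0,0,0],[0,0,0,0,0],[0,0,0,0,0]]'; python3 go.py .518 -.2675 .016 2.086
python3 - <<'E'
from fit import *
im={"scene":ctrl.get_image("scene")[:,:,::-1].copy()}
cv2.imwrite("pics/scene5.png",im["scene"])
for th in(.008,.004): print(fit(im,INS,"ins",(.564,-.045,-.07),.167,th,("scene",),fz=False,pad=14))
E
```

```text
t: 10.92
tool_pos: [0.5132, -0.2653, 0.0538]
tool_rot: [-1.579, -2.707, -0.001]
contact_force: [-0.7, 0.6, -0.1]
opening: 0.0859
t: 11.17
tool_pos: [0.5174, -0.2679, 0.0605]
tool_rot: [1.58, 2.711, -0.0]
contact_force: [0.0, 0.6, 0.1]
opening: 0.0857
at [ 0.5174 -0.2679  0.0605] ang 2.0861 shift [ 0.2  0.6 44.5] turn 0.0 F [0.  0.6 0.1] open 0.0857 t 11.17 q [-0.61  0.12  1.85 -0.    1.17 -1.12]
(array([ 0.56390209, -0.04503057, -0.07419121]), np.float64(28.379269356982935))
(array([ 0.56507598, -0.04519668, -0.06202439]), np.float64(28.634162103556832))
```

```bash
python3 -m creep '[[0,0.2,0.6,12,0],[0,0.2,0.6,24,0],[0,0.2,0.6,34,0],[0,0.2,0.6,40,0],[0,0.2,0.6,44,0],[0,0.2,0.6,44,0],[0,0.2,0.6,44,0]]' 40; python3 go.py .518 -.2675 .016 2.086;  python3 -m creep '[[255,0,0,0,0],[255,0,0,0,0],[255,0,0,0,0],[255,0,0,0,0],[255,0,0,0,0],[255,0,0,0,0]]' 40; python3 go.py .518 -.2675 .016 2.086
```

```text
t: 11.8
tool_pos: [0.5163, -0.2665, 0.0139]
tool_rot: [-1.582, -2.713, -0.0]
contact_force: [-0.3, 0.0, 0.2]
opening: 0.0858
at [ 0.5163 -0.2665  0.0139] ang 2.0858 shift [-1.7  1.  -2.1] turn -0.0 F [-0.3  0.   0.2] open 0.0858 t 11.8 q [-0.6   0.18  1.86  0.    1.1  -1.12]
t: 12.3
tool_pos: [0.5172, -0.2672, 0.0154]
tool_rot: [1.581, 2.712, -0.0]
contact_force: [-0.3, -0.8, 5.5]
opening: 0.0544
at [ 0.5172 -0.2672  0.0154] ang 2.0859 shift [-0.6  0.5 -0.6] turn -0.0 F [-0.3 -0.8  5.5] open 0.0544 t 12.3 q [-0.6   0.18  1.86 -0.    1.1  -1.12]
```

```bash
python3 -m creep '[[255,0,0,-10,0],[255,0,0,-40,0],[255,0,0,-80,0],[255,0,0,-120,0],[255,0,0,-160,0],[255,0,0,-190,0],[255,0,0,-210,0],[255,0,0,-217,0],[255,0,0,-217,0],[255,0,0,-217,0]]'; python3 go.py .5543 -.0443 .235 1.495
```

```text
t: 13.13
tool_pos: [0.5158, -0.2662, 0.2299]
tool_rot: [-1.581, -2.712, -0.0]
contact_force: [-0.8, -1.0, -1.1]
opening: 0.0546
at [ 0.5158 -0.2662  0.2299] ang 2.0858 shift [174.2 142.8  -4.9] turn 0.591 F [-0.8 -1.  -1.1] open 0.0546 t 13.13 q [-0.6  -0.05  1.72 -0.    1.48 -1.12]
```

```bash
python3 -m creep '[[255,15,12,0,0.06],[255,38,31,0,0.13],[255,64,52,0,0.21],[255,90,74,0,0.3],[255,115,94,0,0.4],[255,137,112,0,0.5],[255,154,126,0,0.56],[255,166,136,0,0.591],[255,172,141,0,0.591],[255,174,143,0,0.591],[255,174,143,0,0.591],[255,174,143,0,0.591]]'; python3 -m creep '[[255,0,0,0,0],[255,0,0,0,0],[255,0,0,0,0],[255,0,0,0,0],[255,0,0,0,0],[255,0,0,0,0]]'; python3 go.py .5543 -.0443 .21 1.495
python3 - <<'E'
from held import *
im=ctrl.get_image("scene")[:,:,::-1].copy(); cv2.imwrite("pics/scene6.png",im)
u,v=proj("scene",[.5543,-.0443,.235]).astype(int); print(u,v)
cv2.imwrite("pics/s6.png",cv2.resize(im[v-22:v+26,u-30:u+30],None,fx=11,fy=11,interpolation=cv2.INTER_CUBIC))
E
```

```text
t: 14.13
tool_pos: [0.5548, -0.0454, 0.2302]
tool_rot: [-2.304, -2.134, 0.002]
contact_force: [-0.3, -0.2, -1.6]
opening: 0.0541
t: 14.63
tool_pos: [0.5552, -0.045, 0.2314]
tool_rot: [2.304, 2.135, 0.0]
contact_force: [-0.7, -1.1, -0.1]
opening: 0.0543
at [ 0.5552 -0.045   0.2314] ang 1.4945 shift [ 0.6 -1.  21.4] turn -0.0 F [-0.7 -1.1 -0.1] open 0.0543 t 14.63 q [-0.21 -0.11  1.77 -0.    1.48 -0.14]
270 196
```

View pics/s6.png

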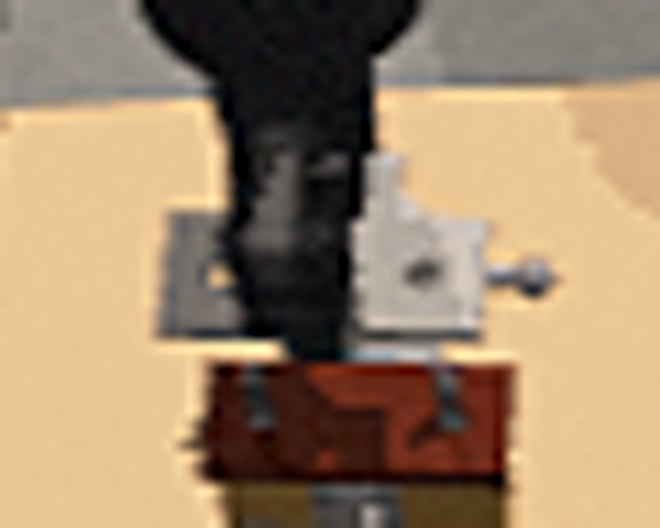

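```bash
python3 - <<'E'
from held import *
im=cv2.imread("pics/scene6.png"); z=.2399
p=(.5552,-.045,-.076); c,s=np.cos(p[2]),np.sin(p[2])
w=lambda x,y:[p[0]+c*x-s*y,p[1]+s*x+c*y]
for nm,x,y in(("holeR",.010,.026),("holeL",.010,-.026),("cR",.028,.042),("cL",.028,-.042)): print(nm,np.round(proj("scene",[*w(x,y),z]),2),np.round(proj("scene",[*w(x,y),z-.006]),2))
sc=score(im,"han"); r=(sc[192:206,250:290]*10).astype(int); [print(192+i,*x) for i,x in enumerate(r)]
g=cv2.cvtColor(im,cv2.COLOR_BGR2GRAY)[194:206,270:290]; print(g)
for ex in((260,273),): 
  for th in(0,.004,.006): print(held(im,HAN,"han",p,z,th,ex))
E
```

```text
holeR [278.44 198.72] [278.6  199.85]
holeL [260.31 198.35] [260.53 199.48]
cR [283.62 204.17] [283.75 205.29]
cL [254.1  203.56] [254.35 204.68]
192 0 0 0 0 0 0 0 0 0 0 0 3 10 10 10 10 10 10 10 10 10 10 10 10 10 10 10 9 0 0 0 0 0 0 0 0 0 0 0 0
193 0 0 0 0 0 2 7 6 6 6 7 10 10 10 10 10 10 10 10 10 10 10 10 10 10 10 10 10 9 4 4 1 0 1 0 0 0 0 0 0
194 0 0 0 0 0 4 10 10 10 10 10 10 10 10 10 10 10 10 10 10 10 10 10 10 10 10 10 10 10 10 10 10 10 10 4 0 0 0 0 0
195 0 0 0 0 0 3 10 10 10 10 10 10 10 10 10 10 10 10 10 10 10 10 10 10 10 10 10 10 10 10 10 10 10 10 3 0 0 0 0 0
196 0 0 0 0 0 6 10 10 10 10 10 10 10 10 10 10 10 10 10 10 10 10 10 10 10 10 10 10 10 10 10 10 10 10 0 0 0 0 0 0
197 0 0 0 0 0 10 10 10 10 10 10 10 10 10 10 10 10 10 10 10 10 10 10 10 10 10 10 10 10 10 10 10 10 10 0 0 0 0 2 0
198 0 0 0 0 0 10 10 10 10 1 0 10 10 10 10 10 10 10 8 10 10 10 10 10 10 10 10 10 10 10 10 10 10 10 10 10 10 10 10 10
199 0 0 0 0 0 9 10 10 10 0 0 2 10 10 10 10 10 10 10 10 10 10 10 10 10 10 10 9 9 10 10 10 10 10 10 10 10 10 10 10
200 0 0 0 0 1 10 10 10 10 10 10 10 10 10 10 9 10 10 10 10 10 10 10 10 10 10 
[... 1106 characters left out ...]
 177 174 179 175 151 167 174 196 203 185 166 164 174  95
   39 107]
 [ 13  31  96 165 176 171 174 175 178 176 171 168 193 183 203 213 217 221
  184 201]
 [ 20  38 122 176 181 176 174 178 176 175 174 173 195 157 192 208 205 207
  207 209]
 [ 10  45  77 166 192 185 185 183 181 183 184 179 203 187 201 205 204 203
  203 205]
 [ 14  64  74  61  53  51  72  83  81  81  79  77  74 114 193 207 203 203
  203 204]
 [ 13  63 113 153 157 156 154 148 146 149 179 187 181 175 204 210 207 205
  204 204]]
(array([ 0.5557, -0.0453, -0.071 ]), np.float64(35.441040038570904))
(array([ 0.5549, -0.0457, -0.0856]), np.float64(30.501520842145023))
(array([ 0.5541, -0.0459, -0.0794]), np.float64(29.574383676580027))
```

```bash
python3 -m creep '[[255,0.5,-0.2,6,0],[255,1.2,-0.5,14,0],[255,1.2,-0.5,22,0],[255,1.2,-0.5,29,0],[255,1.2,-0.5,33,0],[255,1.2,-0.5,34,0],[255,1.2,-0.5,34,0],[255,1.2,-0.5,34,0]]'; python3 go.py .5547 -.0437 .185 1.495
```

```text
t: 15.35
tool_pos: [0.555, -0.0436, 0.1975]
tool_rot: [2.304, 2.135, 0.0]
contact_force: [-0.2, 1.4, -0.6]
opening: 0.0543
at [ 0.555  -0.0436  0.1975] ang 1.4948 shift [-0.1 -0.3 12.5] turn -0.0 F [-0.2  1.4 -0.6] open 0.0543 t 15.35 q [-0.21 -0.09  1.81 -0.    1.42 -0.14]
```

```bash
python3 -m creep '[[255,0,-0.2,2,0],[255,0,-0.2,4,0],[255,0,-0.2,6,0],[255,0,-0.2,8,0],[255,0,-0.2,10,0],[255,0,-0.2,12,0],[255,0,-0.2,14,0],[255,0,-0.2,14,0]]'; python3 go.py .5547 -.0437 .1645 1.495
python3 - <<'E'
from h import *
save("scene","pics/s7.png",(245,180,52,40),12)
E
```

```text
t: 16.02
tool_pos: [0.5552, -0.0433, 0.1833]
tool_rot: [2.304, 2.135, 0.002]
contact_force: [2.5, 1.1, 0.0]
opening: 0.0546
at [ 0.5552 -0.0433  0.1833] ang 1.4947 shift [-0.4 -0.5 18.8] turn -0.0 F [2.5 1.1 0. ] open 0.0546 t 16.02 q [-0.21 -0.08  1.82  0.    1.39 -0.14]
```

View pics/s7.png

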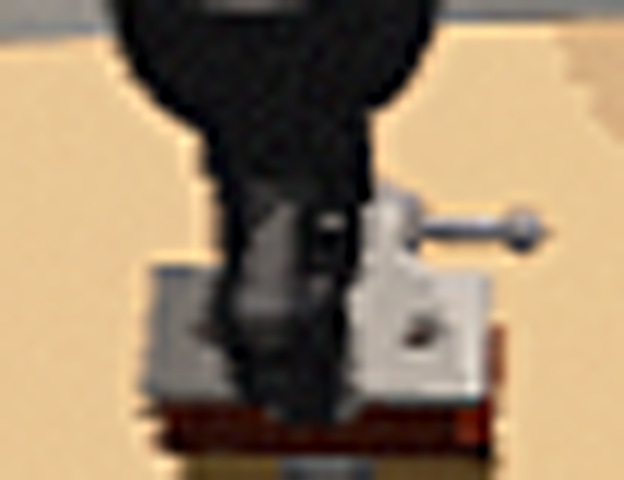

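```bash
python3 -m creep '[[255,0,0.2,2,0],[255,0,0.3,4,0],[255,0,0.3,6,0],[255,0,0.3,8,0],[255,0,0.3,10,0],[255,0,0.3,12,0],[255,0,0.3,14,0],[255,0,0.3,16,0],[255,0,0.3,16,0]]'; python3 go.py .5547 -.0437 .1645 1.495
```

```text
t: 16.82
tool_pos: [0.5552, -0.0434, 0.1671]
tool_rot: [2.304, 2.135, 0.001]
contact_force: [4.6, 3.8, 0.9]
opening: 0.0545
at [ 0.5552 -0.0434  0.1671] ang 1.4948 shift [-0.4 -0.5  2.6] turn -0.0 F [4.6 3.8 0.9] open 0.0545 t 16.82 q [-0.21 -0.06  1.84  0.    1.37 -0.14]
```

```bash
python3 -m creep '[[255,0.3,0.5,1,0],[255,0.4,0.6,2,0],[255,0.4,0.6,3,0],[255,0.4,0.6,4,0],[255,0.4,0.6,4,0]]'; python3 go.py .5547 -.0437 .1645 1.495
```

```text
t: 17.23
tool_pos: [0.5553, -0.0433, 0.1644]
tool_rot: [-2.304, -2.135, 0.001]
contact_force: [-1.1, 2.0, 6.7]
opening: 0.0546
at [ 0.5553 -0.0433  0.1644] ang 1.4949 shift [-0.4 -0.6 -0.1] turn -0.0 F [-1.1  2.   6.7] open 0.0546 t 17.23 q [-0.21 -0.06  1.84 -0.    1.36 -0.14]
```

```bash
python3 -m creep '[[255,0,0,1,0],[255,0,0,1,0],[0,0,0,0,0],[0,0,0,-1,0],[0,0,0,-1,0],[0,0,0,-1,0],[0,0,0,-1,0],[0,0,0,-10,0],[0,0,0,-35,0],[0,0,0,-65,0],[0,0,0,-90,0],[0,0,0,-100,0]]'; python3 go.py .45 -.25 .26 1.495;  python3 -m creep '[[0,-30,-10,-10,0],[0,-70,-30,-15,0],[0,-110,-50,-15,0],[0,-150,-70,-15,0],[0,-185,-85,-15,0],[0,-210,-95,-15,0],[0,-210,-95,-15,0],[0,-210,-95,-15,0]]'
python3 - <<'E'
from fit import *
ims={n:ctrl.get_image(n)[:,:,::-1].copy() for n in("scene","top")}
for n in ims: print(n,fit(ims,HAN,"han",(.5547,-.0442,-.075),.173,.003,(n,),fz=False,pad=12))
f=lambda n,x,y,z:cv2.resize(ims[n][(v:=int(proj(n,[x,y,z])[1]))-20:v+20,(u:=int(proj(n,[x,y,z])[0]))-26:u+26],None,fx=7.5,fy=7.5,interpolation=cv2.INTER_CUBIC)
cv2.imwrite("pics/m8.png",np.hstack([f(n,.555,-.044,.17) for n in ims]))
E
```

```text
t: 18.23
tool_pos: [0.5572, -0.0436, 0.2687]
tool_rot: [2.3, 2.131, 0.006]
contact_force: [0.6, -0.8, 0.7]
opening: 0.0851
at [ 0.5572 -0.0436  0.2687] ang 1.4948 shift [-213.9  -91.3    8.3] turn -0.0 F [ 0.6 -0.8  0.7] open 0.0851 t 18.23 q [-0.21 -0.13  1.73 -0.    1.54 -0.14]
t: 18.9
tool_pos: [0.4439, -0.2465, 0.2777]
tool_rot: [-2.307, -2.131, -0.0]
contact_force: [-0.7, 0.6, 0.1]
opening: 0.0854
scene (array([ 0.55434622, -0.04519932, -0.072371  ]), np.float64(86.89821289247823))
top (array([ 0.55588513, -0.04350041, -0.12118857]), np.float64(235.21731493841625))
```

View pics/m8.png

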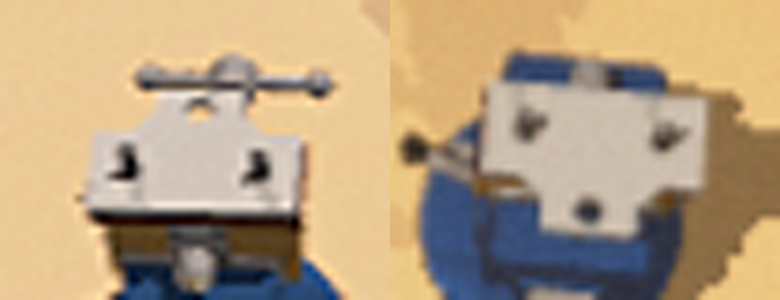

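```bash
python3 -c "
from station import ctrl
print(ctrl.finish_job())"
```

```text
the job is handed in; nothing more can be done
None
```

I threaded the brown insulating plate over both studs and down to the brass block, then put the small grey hanger plate on top with its eye away from the coax socket. I let go of both, moved the arm clear at t ≈ 19 s and handed the job in; no verdict is reported.

**Insulating plate:**
- It met resistance at 12.5 N, with its underside at about z = 0.159 m. The first camera fit had put the block top at 0.157 m.
- After release, the scene camera placed it within about 1 mm of the block centre.

**Hanger plate:**
- It met resistance at 6.7 N at the height I had worked out for it lying on the insulator (tool at 0.1644 m, expected 0.1645 m).
- After release, the scene camera placed it at (0.5543, −0.0452) with yaw −0.072 rad. The target was about (0.5547, −0.0442) and −0.075 rad.

**Last picture:** both cameras show both studs through the hanger plate and the eye on the side away from the socket.

**Check that disagreed:** the final top-camera fit of the hanger gave yaw −0.121 rad with a poor match. The vise's grey parts and shadow probably confused it. It still put the centre within about 1.5 mm of target.

**Not checked:** I did not measure the tilt of either plate, or the bystanders' positions afterwards. I saw no sign that the arm touched any of them.

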